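Roll the copper bar onto the marked line

ROBOT

A 6-joint arm with a two-finger parallel gripper is mounted at the origin on the work surface. World frame = base frame: x ahead of the robot, y to its left, z up, the work surface at z = 0. Lengths are in m, angles in rad, forces in N, time in s.
With the tool pointing down it reaches from about 0.275 to 0.825 m from the base axis. Payload 4.9 kg.
Tool frame: the origin (TCP) lies midway between the tips of the shut fingers; the grasp point (between the pads) lies 19 mm behind it (bot.grip_depth is the distance from the TCP to the grasp point, in m); y points along the fingers, x is the direction in which the jaws open and shut, and the axes are right-handed (so a half turn about y gives the same grasp; the last joint's range is limited). The gripper opens to 85 mm and grips with 20 to 120 N. Pads are 22 mm wide; open, the fingers measure 114 mm over their backs; the gripper's body (76 mm by 85 mm) begins 54 mm behind the grasp point. The pads swing forward as they close: fully open they stand 13 mm farther back than shut.
Start: joints at [-1.417, 0.326, -0.193, 1.052, 0, 1.437], TCP at [0.156, -0.527, 0.231] pointing down, gripper open.
Joint ranges: [-2.65, 2.65], [-0.97, 1.79], [-1.3, 1.35], [-1.93, 2.1], [-1.47, 1.37], [-3.14, 3.14]. Speed limits (rad/s): [2.57, 2.57, 3.14, 3.14, 3.14, 3.14].

INTERFACE

Orientations are given as a unit quaternion [w, x, y, z].
In Python, from cell import bot gives the robot as it stands. Calls block until the motion is done:
- bot.move_pose(position, orientation): joint-space move of the TCP to a pose.
- bot.move_linear(position, speed=0.15, rotation=None, until_force=None): straight line of the TCP; rotation=None keeps the orientation; speed is the mean speed in m/s. With until_force (N) it stops when the force on the tool has changed by that much, and returns True; else False.
- bot.goto_joints(angles): joint-space move.
- bot.set_gripper(opening, grasp_force=None): opening from 0.0 (shut) to 1.0 (fully open); grasp_force is the grip in N (None keeps the last); returns when the fingers have stopped.
- bot.wait(seconds).
- bot.solve_ik(position, orientation): joint angles nearest the present ones, or None.
- bot.camera(name): name is "side" or "top"; returns the picture (384x512x3 uint8, red, green, blue); there is no depth.
- bot.calibration(name): a dict with "mtx" (3x3 intrinsics, pixels), "k1" (the pictures are not rectified: a ray, as slopes to the right and down, at radius r is drawn at 1 + k1 r^2 times it, then the intrinsics apply), "extrinsics" (4x4, takes a point from world to camera coordinates). Camera axes: x right, y down, z forward; pixel columns grow to the right and rows downward; lengths in m; the calibration is good to about 2 mm. A picture is of the moment at which its call begins. calibration takes no time and is no camera call.
A pose or a line that the arm cannot do raises bot.PlanningError and nothing moves.
- bot.close_job(): hands the job in, once; it reports no verdict.
Trained networks look in the newest picture that a camera, given by its name, has taken for a name from the list of things; names that differ only in an ending like _2 or _b are one class to them, and where a whole thing is asked for, a point or a joint stands for the part that bears it (a point fixed in the world has none). Each returns a list of dicts, best first, with "confidence" (0 to 1); they miss things now and then, are a little off and sometimes report something else, mostly with a low value. They report only what shows in the picture. A call takes as long as a camera call. They do not tell look-alikes from the thing itself.
- bot.search_frame(camera, thing): "bbox" ([left, top, width, height] in pixels, round what is visible of it).
Readings, each from a call of its own:
- bot.read_clock(): time.
- bot.read_joint_positions(): joint angles.
- bot.read_joint_vel(): joint speeds.
- bot.read_joint_efforts(): joint torques, N m.
- bot.read_position(): TCP position.
- bot.read_tool_rot(): TCP orientation.
- bot.read_ft_force(): force on the tool from outside, world axes, zero at the start.
- bot.read_moment(): the same for the moment, N m.
- bot.read_gripper_width(): opening from 0.0 (shut) to 1.0 (fully open).
Only numpy, scipy, OpenCV 4.12 (cv2) and the standard library are available. Lean on these libraries where they do the work, as an engineer would, in place of code of your own. Each camera call takes 0.05 s, during which the arm holds its last target.

TASK

Roll the thick copper bar along the board by pushing its top sideways with your fingertips, in several strokes if need be, until it lies at rest on the white line, centred over it and parallel to it. Never pick the bar up or let it leave the board, and leave everything else where it is.

Things in the scene. Friction and masses are not known exactly. Their poses are not given: they have to be found in the camera images.
- board: Fixed dark brown staging board, 300 mm (its x) by 380 mm (its y) by 12 mm thick, level on the table. Origin: centre of its underside; its top is 12 mm above the origin.
- line: White line painted across the board, 200 mm long (its x) and 8 mm wide (its y), with no height. Origin: middle of the line, on the board's top. The bar is to lie along the line's x axis.
- copper_bar: Thick round copper bar lying on the board: 40 mm diameter, 120 mm long, 0.4 to 0.85 kg. Origin: its middle, on its axis, 20 mm above the board's top. x runs along it. It starts 55 to 95 mm left or right of the line, almost parallel. A tip pressed lightly on its top sticks and goes twice as far as the bar; pushed at mid-height it rolls ahead; in between, the tip can wedge. It stops almost at once.
- dowel: Slim steel dowel lying on the board on the other side of the line, 16 mm diameter, 70 mm long; its top is 16 mm above the board. Origin: its middle, on its axis. Leave it alone.
- tip_a: Brass electrode tip standing on the board near its edge nearest the robot, 22 mm diameter, 36 mm tall, origin at its foot. Leave it alone.
- tip_b: The same kind of brass tip standing near the far edge of the board. Leave it alone.
- collar: Steel collar lying flat on the board near its far edge, 30 mm diameter, 16 mm high, origin at its underside. Leave it alone.
- driver: Screwdriver lying on the table to the left of the board. Leave it alone.
- spanner: Steel spanner lying on the table to the right of the board. Leave it alone.
- jar: Amber jar, 60 mm diameter, 80 mm tall, standing left of the board. Leave it alone.
- cup: Steel cup, 70 mm diameter, 70 mm tall, standing right of the board. Leave it alone.
Things that resemble listed ones, but are neither listed nor needed, are in the scene too. There is more than one size of the copper_bar; the job needs the smallest.

How it is judged:
On the way:
1. the bar has been rolled over by at least a quarter turn, not dragged (angle between copper_bar's own z axis and vertical above 1.6 rad), for 0.05 s.
At the end, for the whole second after the job is handed in: The copper bar lies at rest on the board with its middle within 8 mm of the line's centre line sideways and within 40 mm of the line's middle lengthwise, parallel to the line within 0.13 rad (7 degrees); dowel, tips and collar within 15 mm of where they were (y of copper_bar in the frame of line between -0.008 and 0.008 m and x of copper_bar in the frame of line between -0.04 and 0.04 m and angle between the x axis of copper_bar and the x axis of line, either way round below 0.13 rad and z of copper_bar in the frame of line between 0.017 and 0.023 m and linear speed of copper_bar below 0.01 m/s and distance of each of dowel, tip_a, tip_b, collar from where it was at the start of the episode below 0.015 m); the robot touches nothing.
It fails at once if the copper bar is lifted, stood up or carried (its middle more than 10 mm above its resting height) (z of copper_bar in the frame of line above 0.03 m).
It fails at once if the copper bar leaves the board (z of copper_bar in the frame of line below 0.012 m).
It fails at once if the dowel, a tip or the collar is moved more than 20 mm (distance of any of dowel, tip_a, tip_b, collar from where it was at the start of the episode above 0.02 m).
It fails at once if the screwdriver, spanner, jar or cup is moved more than 20 mm (distance of any of driver, spanner, jar, cup from where it was at the start of the episode above 0.02 m).
It also fails if it takes over 51 s, if anything falls off the work surface, if the arm or the gripper's body presses on something with over 40 N, if the wrist force passes 120 N, or if a joint passes its speed limit or range.

## Working session

There is one attempt and no reset: what is moved stays moved. The work goes in short steps, each a Python script; the robot and the scene stay as the last script left them, time stands still between calls to the robot, and variables do not carry over. Pictures are saved under pics/ and viewed, and the job is handed in when it is done.

```bash
ls; mkdir -p pics
cat > h.py <<'E'
from cell import bot
import numpy as np, cv2
def ray(cam,u,v):
    c=bot.calibration(cam);K=np.array(c["mtx"]);k=c["k1"];E=np.array(c["extrinsics"])
    d=np.array([(u-K[0,2])/K[0,0],(v-K[1,2])/K[1,1]]);s=d.copy()
    for _ in range(30): s=d/(1+k*(s@s))
    R=E[:3,:3];return -R.T@E[:3,3],R.T@np.array([s[0],s[1],1])
def at(cam,u,v,z):
    o,d=ray(cam,u,v);return o+d*(z-o[2])/d[2]
def proj(cam,p):
    c=bot.calibration(cam);K=np.array(c["mtx"]);k=c["k1"];E=np.array(c["extrinsics"])
    q=E[:3,:3]@np.array(p)+E[:3,3];s=q[:2]/q[2];s=s*(1+k*(s@s));return K[0,0]*s[0]+K[0,2],K[1,1]*s[1]+K[1,2]
def snap(cam,name):
    im=np.asarray(bot.camera(cam));cv2.imwrite(f"pics/{name}.png",cv2.cvtColor(im,cv2.COLOR_RGB2BGR));return im
E
python3 - <<'E'
from h import *
for c in("top","side"):
    snap(c,c+"0")
    print(c,bot.calibration(c))
    for t in("copper_bar","line","board","dowel"):
        print(t,[(np.round(d["bbox"],1).tolist(),round(d["confidence"],2)) for d in bot.search_frame(c,t)])
print(bot.read_clock(),bot.read_tool_rot())
E
```

```text
pics
top {'mtx': array([[474.88327728,   0.        , 260.02618779],
       [  0.        , 474.88327728, 190.08091109],
       [  0.        ,   0.        ,   1.        ]]), 'k1': -0.07343540491314715, 'extrinsics': array([[ 1.50240316e-02, -9.99884623e-01,  2.24039817e-03,
         6.33193595e-03],
       [-9.81380766e-01, -1.51750199e-02, -1.91471960e-01,
         5.46118291e-01],
       [ 1.91483866e-01,  6.77997096e-04, -9.81495527e-01,
         1.34126493e+00],
       [ 0.00000000e+00,  0.00000000e+00,  0.00000000e+00,
         1.00000000e+00]])}
copper_bar [([358.5, 112.8, 54.7, 25.3], 0.97), ([317.6, 248.1, 54.1, 41.7], 0.81), ([279.4, 158.1, 10.3, 47.9], 0.56)]
line [([256.0, 154.0, 3.8, 54.3], 0.54), ([226.5, 138.6, 10.6, 8.1], 0.29)]
board [([193.1, 134.7, 123.6, 100.7], 0.87), ([272.0, 221.0, 4.6, 5.3], 0.57)]
dowel [([228.7, 167.4, 4.9, 24.3], 0.54)]
side {'mtx': array([[415.47859578,   0.        , 253.12156386],
       [  0.        , 415.47859578, 190.57049392],
       [  0.        ,   0.        ,   1.        ]]), 'k1': 0.022143371164688855, 'extrinsics': array([[-0.75469813, -0.65594728, -0.01280268,  0.40253866],
       [-0.51191833,  0.60096657, -0.6138231 ,  0.31683775],
       [ 0.41032958, -0.45669722, -0.78933978,  0.85264486],
       [ 0.        ,  0.        ,  0.        ,  1.        ]])}
copper_bar [([231.8, 158.6, 45.4, 36.7], 0.72), ([253.5, 74.9, 51.2, 34.1], 0.65)]
line [([204.7, 178.9, 59.5, 40.4], 0.72)]
board [([137.5, 135.1, 181.5, 154.1], 0.56)]
dowel [([196.7, 207.8, 23.9, 22.7], 0.61)]
0.5 [ 0.56655109 -0.56650468  0.42315248 -0.42312444]
```

Run:
```python
import cv2
a=cv2.imread("pics/top0.png")[100:260,170:400];cv2.imwrite("pics/top0z.png",cv2.resize(a,None,fx=3.4,fy=3.4,interpolation=cv2.INTER_CUBIC))
a=cv2.imread("pics/side0.png")[110:310,120:330];cv2.imwrite("pics/side0z.png",cv2.resize(a,None,fx=3,fy=3,interpolation=cv2.INTER_CUBIC))
```

```text
(no output)
```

View pics/top0.png

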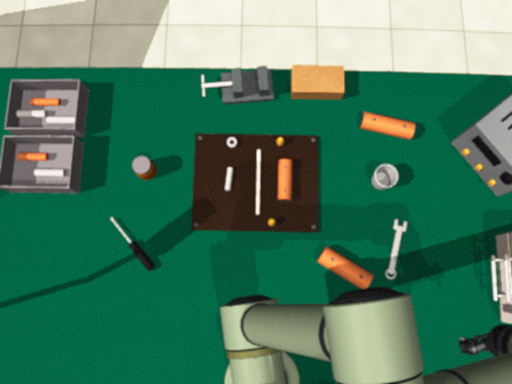

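View pics/top0z.png

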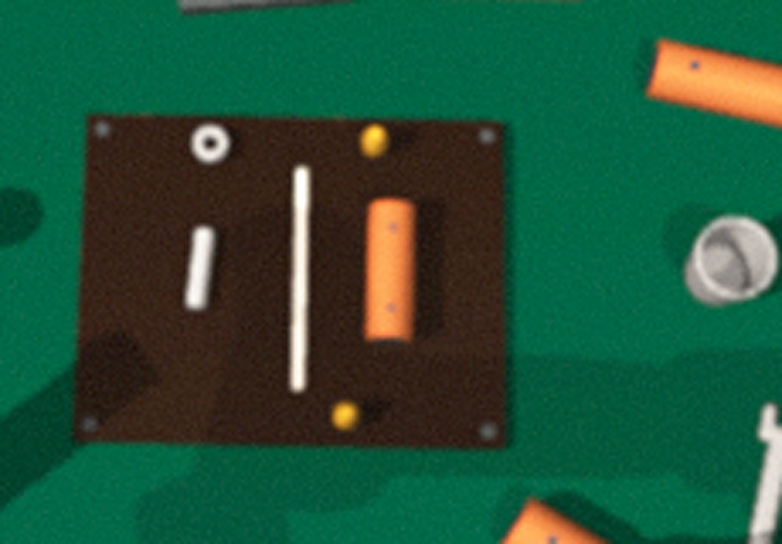

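View pics/side0z.png

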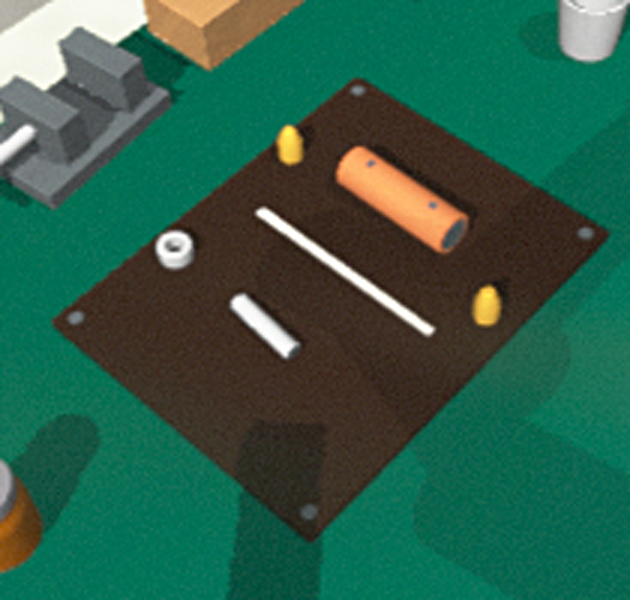

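The top view shows the board bar at about (285,179), to the right of the line at (258,182). The dowel is left of the line at (229,179), and the tips are at (271,222) and (280,141). I'll measure the bar and line precisely next.

```bash
cat >> h.py <<'E'
def comp(mask,u,v,rad=25):
    n,l,s,c=cv2.connectedComponentsWithStats(mask.astype(np.uint8))
    best=min((i for i in range(1,n) if s[i,4]>30),key=lambda i:np.hypot(*(c[i]-[u,v])))
    return l==best
def axis(cam,m,z):
    ys,xs=np.nonzero(m)
    P=np.array([at(cam,x,y,z) for x,y in zip(xs,ys)])[:,:2]
    c=P.mean(0);w,V=np.linalg.eigh(np.cov((P-c).T));a=V[:,1];a=a*np.sign(a[0])
    return c,np.arctan2(a[1],a[0]),np.sqrt(12*w)[::-1]
def bar(cam,im,guess):
    hsv=cv2.cvtColor(im,cv2.COLOR_RGB2HSV)
    m=(hsv[...,0]<16)&(hsv[...,1]>110)&(hsv[...,2]>110)
    u,v=proj(cam,[*guess,.032]);m=comp(m,u,v);return axis(cam,m,.032)
def line(cam,im,guess):
    hsv=cv2.cvtColor(im,cv2.COLOR_RGB2HSV)
    m=(hsv[...,1]<70)&(hsv[...,2]>150)
    u,v=proj(cam,[*guess,.012]);m=comp(m,u,v);return axis(cam,m,.012)
E
python3 - <<'E'
from h import *
for c,b,l in(("top",(285,179),(258,182)),("side",(254,177),(235,200))):
    im=cv2.imread(f"pics/{c}0.png")[...,::-1].copy()
    print(c,bar(c,im,at(c,*b,.032)[:2]),line(c,im,at(c,*l,.012)[:2]))
for n,u,v,z in(("tipa",271,222,.03),("tipb",280,141,.03),("dowel",229,179,.02)): print(n,at("top",u,v,z))
print(bot.grip_depth)
E
```

```text
top (array([ 0.58553936, -0.05694145]), np.float64(-0.026771999870695024), array([0.12595523, 0.04257591])) (array([0.58172734, 0.02205907]), np.float64(0.0009559978595073263), array([0.2055289 , 0.01226659]))
side (array([ 0.58861686, -0.06055695]), np.float64(-0.05347090333067039), array([0.1298109 , 0.04813914])) (array([0.58116231, 0.01901264]), np.float64(-0.0021116920037092994), array([0.20476396, 0.01010089]))
tipa [ 0.45507263 -0.0191055   0.03      ]
tipb [ 0.70378851 -0.04393072  0.03      ]
dowel [0.58499506 0.10888298 0.02      ]
0.0187
```

Both cameras put the bar about 79 mm from the line in +y. I'll press with both fingertips spread along the bar, which holds its yaw. First I'll touch its top and then make a short stroke.

Run:
```python
from h import *
q=[.70711,-.70711,0,0]
by=-.058
bot.set_gripper(0.7)
bot.move_pose([.587,by-.008,.12],q)
print(bot.read_clock(),bot.read_joint_positions(),bot.read_position(),bot.read_gripper_width())
f0=bot.read_ft_force()
r=bot.move_linear([.587,by-.008,.032],speed=.03,until_force=3)
p=bot.read_position();print(r,p,f0,bot.read_ft_force(),bot.read_clock())
snap("side","s1");snap("top","t1")
```

```text
3.1667 [-2.38431699e-01  4.92678667e-01 -2.38384598e-01  8.39326323e-01
 -2.48369165e-04  1.33392570e+00] [ 0.58704837 -0.06701991  0.1201959 ] 0.7019396887799091
True [ 0.58696538 -0.06603584  0.04689776] [-0.50964736 -0.2205796   0.27476373] [0.42225706 0.02550796 4.95778071] 5.3
```

View pics/s1.png

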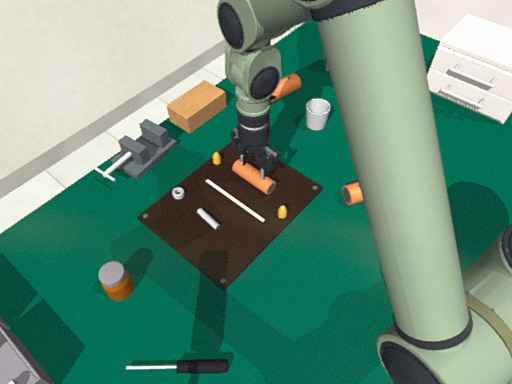

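Contact is at TCP z=0.0469, and the side view shows both fingertips on the bar at about (255,176). Next is the first stroke.

Run:
```python
from h import *
p=bot.read_position()
bot.move_linear([p[0],p[1]+.016,p[2]-.0005],speed=.05)
print(bot.read_position(),bot.read_ft_force())
bot.move_linear([p[0],p[1]+.032,p[2]-.0005],speed=.05)
p=bot.read_position();print(p,bot.read_ft_force())
bot.move_linear([p[0],p[1],p[2]+.03],speed=.1)
for c in("side","top"):
    im=snap(c,c+"2"); print(c,bar(c,im,[.586,-.042]))
print(bot.read_clock())
```

```text
[ 0.58728371 -0.04933392  0.0468847 ] [-1.98861391  0.20031779  5.66558769]
[ 0.58744728 -0.03376114  0.04666519] [0.05049307 0.98712041 5.57200154]
side (array([ 0.588729  , -0.04398427]), np.float64(-0.05092065886704061), array([0.12851901, 0.04641452]))
top (array([ 0.9042105 , -0.16171201]), np.float64(-1.5149272179208946), array([0.16764433, 0.10279836]))
6.8833
```

```bash
python3 -c "
import cv2
a=cv2.imread('pics/top2.png')[100:260,170:400];b=cv2.imread('pics/side2.png')[110:270,130:330]
a=cv2.resize(a,None,fx=1.8,fy=1.8);b=cv2.resize(b,None,fx=1.8,fy=1.8)
cv2.imwrite('pics/c2.png',cv2.hconcat([a,b]))"
```

```text
(no output)
```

View pics/c2.png

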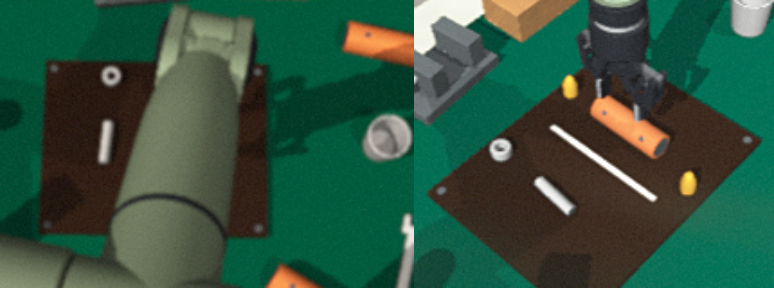

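The bar rolled 16.5 mm and kept its yaw. I'll repeat the stroke, measuring with the side camera after each one.

```bash
cat > st.py <<'E'
from h import *
L=.0190 # line y in side view
def stroke(b,d,x=.587):
    y0=b+.002-np.sign(d)*.008 if abs(d)>.012 else b+.002-d/2
    p=bot.read_position()
    bot.move_linear([x,y0,p[2]],speed=.12)
    bot.move_linear([x,y0,.053],speed=.1)
    r=bot.move_linear([x,y0,.043],speed=.03,until_force=3)
    p=bot.read_position()
    if not r: print("no contact",p);bot.move_linear([x,y0,.075]);return None
    bot.move_linear([p[0],p[1]+2*d,p[2]-.0005],speed=.06)
    f=bot.read_ft_force();p2=bot.read_position()
    bot.move_linear([p2[0],p2[1],p2[2]+.025],speed=.12)
    im=np.asarray(bot.camera("side"));c,a,s=bar("side",im,[.587,b+d])
    print("z",round(p[2],4),"f",np.round(f,1),"bar",c,"yaw",a,s,"rem",L-c[1],bot.read_clock())
    return c[1]
E
python3 - <<'E'
from st import *
b=-.0440
for i in range(3):
    n=stroke(b,.016)
    if n is None or abs(n-b-.016)>.004: break
    b=n
E
```

```text
z 0.0469 f [0.5 0.8 5.1] bar [ 0.58826505 -0.02770978] yaw -0.039015054662115994 [0.12864101 0.04516932] rem 0.04670977762603243 8.9417
z 0.0469 f [-0.5  0.9  5.3] bar [ 0.58858244 -0.01140605] yaw -0.038627281142899865 [0.12849042 0.04544603] rem 0.030406054977194327 10.9583
z 0.0469 f [-0.2  0.5  4.1] bar [0.58894948 0.00393966] yaw -0.028255139201813002 [0.12894328 0.04336802] rem 0.015060343429130365 12.975
```

Run:
```python
from st import *
b=stroke(.0039,.0151)
p=bot.read_position();bot.move_linear([p[0],p[1],.2])
bot.goto_joints([-1.417,0.326,-0.193,1.052,0,1.437])
for c in("top","side"):
    im=snap(c,c+"5");print(c,bar(c,im,[.587,.021]))
print(bot.read_clock())
a=cv2.imread('pics/top5.png')[100:260,170:400];b=cv2.imread('pics/side5.png')[110:270,130:330]
cv2.imwrite('pics/c5.png',cv2.hconcat([cv2.resize(a,None,fx=1.8,fy=1.8),cv2.resize(b,None,fx=1.8,fy=1.8)]))
```

```text
z 0.0469 f [ 0.1 -0.3  6.2] bar [0.58847202 0.0199265 ] yaw -0.03853106367062612 [0.12744207 0.04450613] rem -0.0009264993865054465 14.9667
top (array([0.58667125, 0.02310747]), np.float64(-0.028303076678765835), array([0.12522328, 0.04019758]))
side (array([0.59031395, 0.01886974]), np.float64(-0.05806727287148253), array([0.12775058, 0.04497881]))
18.575
```

View pics/c5.png

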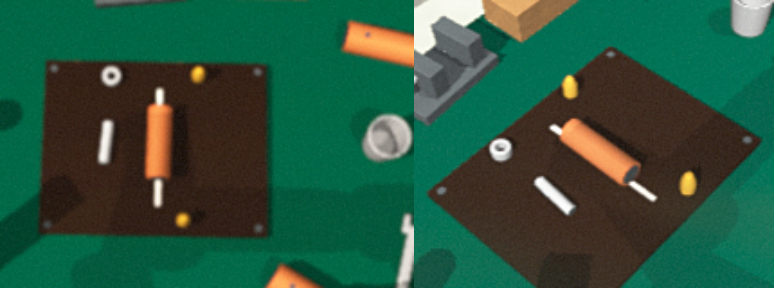

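The bar lies over the line in both views: offset about +1 mm (top) and 0 mm (side), yaw about -0.03 to -0.06 rad. The dowel, tips and collar haven't moved, so I'm handing in.

```bash
python3 -c "
from h import *
bot.close_job()"
```

```text
the job is handed in; nothing more can be done
```

I rolled the copper bar about 79 mm onto the white line in five short fingertip strokes on its top, with a downward force of about 4–6 N. I then backed the arm well clear and handed the job in shortly after 18.6 s on the robot's clock; no verdict was reported.

| Last check | Top camera | Side camera | Limit |
|---|---|---|---|
| Sideways offset from the line's centre line | +1.0 mm | −0.1 mm | 8 mm |
| Lengthwise offset from the line's middle | about 5 mm | about 9 mm | 40 mm |
| Angle to the line | about 0.03 rad | about 0.056 rad | 0.13 rad |

- **Camera disagreement:** the two cameras differ by about 4 mm in absolute position and 0.03 rad in angle. Both results are within the limits.
- **Rolling:** the bar moved half as far as the fingertips on each stroke, as expected for rolling without slipping. That makes about 3.9 rad of turn, well past the required quarter turn, though I did not measure the turn itself.
- **Other objects:** by eye, the dowel, both tips and the collar looked unmoved in the final pictures; I did not measure their positions.

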